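Find the heavy side of a grinding wheel and hold it down

ROBOT

A 6-joint arm with a two-finger parallel gripper is mounted at the origin on a cart in front of the work surface, level with it; the furniture and walls round the work are solid. World frame = base frame: x ahead of the robot, y to its left, z up, the work surface at z = 0. Lengths are in m, angles in rad, forces in N, time in s.
With the tool pointing down it reaches from about 0.35 to 0.85 m from the base axis. Payload 8.1 kg.
Tool frame: the origin (TCP) lies between the finger pads; the fingertips stand 14 mm ahead of it and the grasp point (between the pads) lies 5 mm behind it (robot.tcp_to_tips is the z of the fingertips in the tool frame, in m); z points along the fingers, y is the line along which they close (so a half turn about z gives the same grasp; the last joint's range is limited). The gripper opens to 93 mm and grips with 3 to 60 N. Pads are 15 mm wide; open, the fingers measure 128 mm over their backs; the gripper's body (75 mm by 188 mm) begins 65 mm behind the grasp point.
Start: joints at [-1.313, 0.13, 1.488, -0, 1.523, -0.085], TCP at [0.202, -0.565, 0.194] pointing down, gripper open.
Joint ranges: [-2.96, 2.96], [-0.89, 2.26], [0.02, 2.5], [-1.34, 4.48], [0, 2.73], [-2.66, 2.66]. Speed limits (rad/s): [2.39, 2.39, 2.79, 3.14, 3.14, 3.14].

INTERFACE

Orientations are given as a rotation vector (axis times angle).
In Python, from plant import sensors, read_camera, robot gives the robot as it stands.
- The arm moves only by the tool pendant, called after "Call:" by a JSON object that holds its "fn" and its "kwargs". Schema: {"type":"object","properties":{"deltas":{"type":"array","items":{"type":"array","items":{"type":"array","items":{"type":"number"},"minItems":5,"maxItems":5},"minItems":1,"maxItems":20},"minItems":1,"maxItems":1},"clamp_n":{"type":"number"},"only":{"type":"string"},"quiet":{"type":"boolean"},"lines":{"type":"string"}},"required":["deltas"],"additionalProperties":false}. deltas is a list that holds a single list of rows (three levels of brackets), with 1 to 20 rows, each of 5 numbers: the finger opening in m, then dx, dy, dz in m, then a turn about the tool's z in rad; each row shifts and turns the commanded pose from where the row before left it, along the tool's axes as they then stand; what a row does not reach is not made up. A row lasts 1/10 s, in which the tool goes at most 0.05 m and 0.15 rad, less where a joint would pass 70% of its speed; a pose out of reach is approached as far as the arm can. The fingers move at their own pace and stop on an object; clamp_n is the grip in N (left out, the last holds). Time passes only in rows, so rows that do not move let the fingers close. The tool returns the time, the measured TCP pose, the force, the opening and the grip force at its end. only (a regular expression) keeps the lines of the reply that match it, lines (a string "A,B") keeps lines A to B, and quiet returns only ok. Input that does not fit is refused with a message, and nothing moves.
- sensors.read_state(): the state, without advancing time (a new reading comes with each control period).
- read_camera(name): name is "scene" or "top"; returns a dict with "image" (480x640x3 uint8, red, green, blue), "depth" (480x640 float32, m along the optical axis (not along the pixel's ray), 0 where there is no reading), "fx", "fy", "cx", "cy" (pixels), "dist" ([k1, k2, p1, p2, k3] as OpenCV has them; the pictures are not rectified), "R" (3x3) and "t" (3): a world point X has camera coordinates R X + t. Camera axes: x right, y down, z forward; pixel columns grow to the right and rows downward; lengths in m; the calibration is good to about 2 mm. A picture is of the moment at which its call begins.
- robot.close_job(): hands the job in; it is judged then, once.
The state is a dict: "t": time; "q": joint angles; "dq": joint speeds; "joint_torque": joint torques, N m; "tool_pos": TCP position; "orientation": TCP orientation; "force": force on the tool from outside, world axes, zero at the start; "wrist_torque": the same for the moment, N m; "opening": finger opening in m; "gripper_force": force on a finger pad.
Only numpy, scipy, OpenCV 4.12 (cv2) and the standard library are available. Lean on these libraries where they do the work, as an engineer would, in place of code of your own. Each camera call takes 0.05 s, during which the arm holds its last target. There are 200 camera calls.

TASK

The small grinding wheel in the green bench stand is out of balance. First press both keeper caps fully home on their bearings so that the spindle cannot lift. Then turn the wheel by hand and let it roll back freely to find its unmarked heavy side (the stiff bearings stop it short of the bottom, equally far from it whichever side it comes from), and finish holding the wheel still in the fingers with the heavy side straight down, without letting go, so that the light spot at the top can be marked; leave the loose things on the bench alone.

Things in the scene. Friction and masses are not known exactly. Their poses are not given: they have to be found in the camera images.
- stand: Green stand, fixed to the bench. Origin under the middle of its 172 (x) by 130 (y) by 12 mm base plate; z up; x level along the spindle, pointing away from the robot to within 0.4 rad. Bearing pedestals, 20 mm thick in x, 46 wide (62 at the foot), stand centred at x = -52 (near) and +52 mm (far): 34 mm free between each and the wheel's face. Spindle axis over the origin, 88 mm above the bench.
- wheel: Dark grinding wheel, 120 mm diameter, 16 mm thick, aluminium middle, steel flanges (44 mm diameter, 27 mm over both), clamped on the 16 mm spindle midway between the pedestals. Origin at its centre, on the axis; own x along the spindle, about which it turns without stops. Its heavy side bears no mark and lies elsewhere in each start; its pull is 0.035 to 0.055 Nm.
- axis (a point): Point of the stand on the spindle axis at the wheel's centre. How the wheel runs: the bearings are stiff with grease (steady friction and drag), so let go it rolls slowly, in 2 to 4 s, without swinging through, and stops with the heavy side still 17 to 26 degrees short of straight down, by the same angle from either side; anywhere inside that band it stays as left. It may be rolling at the start.
- rim_top (a point): Point of the stand at the top of the rim, 60 mm above the axis, 148 mm above the bench, midway between the wheel's faces. The rim can be gripped from above across its two flat faces (16 mm); the gripped wheel can be turned by moving along an arc about the axis, the tool staying upright while the rim pivots between the pads.
- red_mark (a point): Centre of the round red paint mark (10 mm) on the wheel's near face, 51 mm from the axis; marks in the same circle, on both faces, show the other quarters in white, yellow and blue, each with a stripe of its colour on the rim. The marks show how the wheel stands and tell nothing about the heavy side.
- cap_near (a joint): Height of the near keeper cap above its seat, in m: 0 is fully home, up to 0.006 proud. Grey block, 21 x 46 x 18 mm, on two dowels on top of the near pedestal; it slides vertically, needs about 4 N to move and stays where it is left.
- cap_far (a joint): The same for the far keeper cap.
- cap_near_top (a point): Middle of the top of the black round push pad (22 mm diameter) on the near cap; 111.5 mm above the bench when the cap is home.
- cap_far_top (a point): The same for the far cap.
- mug: White mug on the left, 95 mm high; leave it alone.
- tape: Roll of masking tape lying at the near right, 78 mm diameter, 19 mm high; leave it alone.
- pen: Black pen lying on the bench at the near right, 131 mm long; leave it alone.
- calliper: Grey leaf calliper lying on the bench at the near left, 155 mm long; leave it alone.
- whetstone: Grey and brown whetstone lying on the right, 28 x 100 x 14 mm; leave it alone.
- hex_key: Steel hexagon key, 82 mm long, lying in the steel tray at the far left; leave it alone.
- driver: Screwdriver with a yellow handle, 170 mm long, lying in the same tray; leave it alone.
Things that resemble listed ones, but are neither listed nor needed, are in the scene too. There is more than one size of the stand; the job needs the larger.

How it is judged:
On the way, in this order (a step that is already met when the one before it is completed fails the run):
1. both keeper caps are pressed home (less than 1 mm proud) (value of joint each of cap_near, cap_far below 0.001 m), for 0.2 s.
2. the wheel is turned by hand (fingers on it, turning faster than 0.2 rad/s) (contact force between the fingers and wheel above 0.3 N and angular speed of wheel above 0.2 rad/s), for 0.1 s.
3. the wheel is let go and rolls by itself (nothing of the robot on it, turning faster than 0.15 rad/s) (contact force between each of the arm, the fingers and wheel below 0.05 N and angular speed of wheel above 0.15 rad/s), for 0.2 s.
At the end, for the whole second after the job is handed in: The fingers hold the wheel (more than 1 N), it is still, its hidden heavy spot (spindle_c0, inside the wheel) is within about 10 degrees of straight down under the spindle, and both keeper caps are less than 1 mm proud (all of step 1 and z of spindle_c0 in the frame of stand below 0.06 m and y of spindle_c0 in the frame of stand between -0.0073 and 0.0073 m and contact force between the fingers and wheel above 1 N and angular speed of wheel below 0.05 rad/s); the arm keeps its last pose, push and grip.
It fails at once if another thing on the bench is pushed away (more than 3 cm) (distance of any of mug, tape, pen, calliper, whetstone, hex_key, driver from where it was at the start of the episode above 0.03 m).
It also fails if it takes over 59 s, if anything falls off the work surface, if the arm or the gripper's body presses on something with over 40 N, if the wrist force passes 120 N, or if a joint passes its speed limit or range.

## Working session

There is one attempt and no reset: what is moved stays moved. The work goes in short steps, Python scripts to look and compute and a tool call to move; the robot and the scene stay as the last step left them, time stands still between calls to the robot, and variables do not carry over. Pictures are saved under pics/ and viewed, at most 10 in all, crops included, and the job is handed in when it is done.

```bash
ls; mkdir -p pics; cat > h.py <<'E'
import numpy as np, cv2
from plant import sensors, read_camera, robot
def cam(n):
    c=read_camera(n); c["K"]=np.array([[c["fx"],0,c["cx"]],[0,c["fy"],c["cy"]],[0,0,1]]); c["d"]=np.array(c["dist"],float)
    c["R"]=np.array(c["R"]);c["t"]=np.array(c["t"]);return c
def ray(c,uv):
    p=cv2.undistortPoints(np.array(uv,float).reshape(-1,1,2),c["K"],c["d"]).reshape(-1,2)
    return -c["R"].T@c["t"], np.c_[p,np.ones(len(p))]@c["R"]
def onz(c,uv,z):
    o,d=ray(c,uv); return o+d*((z-o[2])/d[:,2])[:,None]
def dep(c,uv):
    o,d=ray(c,uv); return np.array([o+k*c["depth"][int(v),int(u)] for k,(u,v) in zip(d,uv)])
def proj(c,X):
    return cv2.projectPoints(np.array(X,float).reshape(-1,1,3),cv2.Rodrigues(c["R"])[0],c["t"],c["K"],c["d"])[0].reshape(-1,2)
def tri(a,ua,b,ub):
    o1,d1=ray(a,[ua]);o2,d2=ray(b,[ub]);d1=d1[0];d2=d2[0]
    s=np.linalg.lstsq(np.c_[d1,-d2],o2-o1,rcond=None)[0]; p,q=o1+s[0]*d1,o2+s[1]*d2
    return (p+q)/2, np.linalg.norm(p-q)
def save(n,im): cv2.imwrite("pics/"+n,cv2.cvtColor(im,cv2.COLOR_RGB2BGR))
E
python3 - <<'E'
from h import *
for n in("scene","top"):
    c=cam(n); save(n+"0.png",c["image"]); print(n,c["fx"],c["cx"],c["cy"],c["d"],-c["R"].T@c["t"],c["R"].round(2).tolist())
s=sensors.read_state();print(s["t"],s["tool_pos"],s["orientation"],s["force"])
E
```

```text
pics
scene 510.8025640693989 322.76225405751046 236.81533671021216 [-0.0842054  0.         0.         0.         0.       ] [ 1.30847655 -0.72559642  1.29873992] [[0.65, 0.76, 0.0], [0.55, -0.48, -0.68], [-0.52, 0.45, -0.73]]
top 453.43414471638766 318.36445840998954 237.25231563158175 [0.00801849 0.         0.         0.         0.        ] [ 0.29126683 -0.01116429  1.2044967 ] [[-0.01, -1.0, 0.01], [-0.98, 0.01, -0.18], [0.18, -0.01, -0.98]]
0.1 [ 0.20158121 -0.56453836  0.19277888] [-3.09389641e+00 -5.35629940e-01  2.36788891e-04] [ 0.75643289 -0.18045758 -0.21097085]
```

View pics/scene0.png

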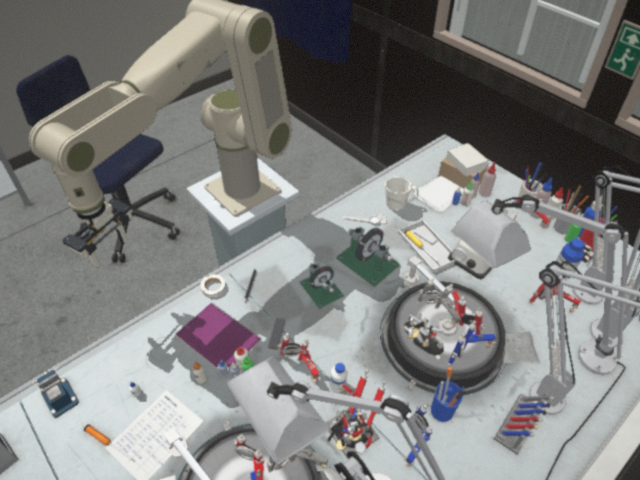

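View pics/top0.png

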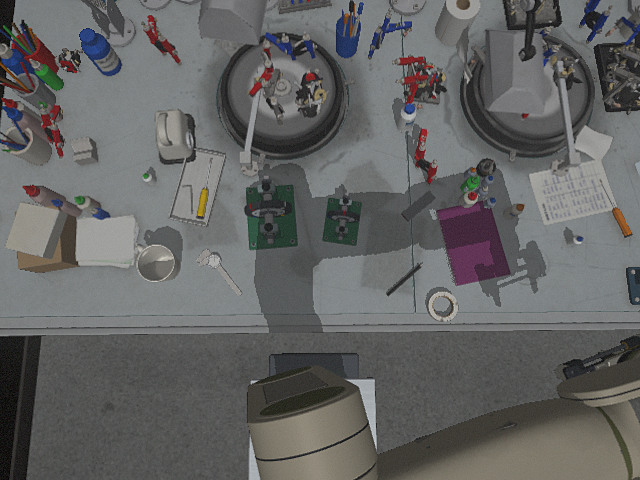

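The larger green stand is at top (272,217) and scene (370,257). The only look-alike is the smaller stand at top (343,220) and scene (322,285). I choose the left, larger one and check it in a close crop.

```bash
python3 - <<'E'
from h import *
a=cam("top");b=cam("scene")
for c,n,box in((a,"top",(235,170,310,260)),(b,"scene",(325,215,410,295))):
    hsv=cv2.cvtColor(c["image"],cv2.COLOR_RGB2HSV)
    m=cv2.inRange(hsv,(60,80,25),(95,255,255)); x0,y0,x1,y1=box
    k=np.zeros_like(m);k[y0:y1,x0:x1]=m[y0:y1,x0:x1]
    pts=cv2.findNonZero(cv2.morphologyEx(k,cv2.MORPH_OPEN,np.ones((2,2))))
    W=onz(c,pts.reshape(-1,2),0.012)
    r=cv2.minAreaRect((W[:,:2]*1000).astype(np.float32)); print(n,len(W),r, cv2.boxPoints(r).round(0).tolist())
ct=a["image"][165:260,230:315];cs=b["image"][215:300,325:410]
im=np.hstack([cv2.resize(ct,(400,447),interpolation=2),cv2.resize(cs,(400,447)[:1]+(447,),interpolation=2)])
save("crop0.png",im)
# depth heights along the spindle line in the top view
for v in range(170,256,3): print(v,[int(1000*p[2]) for p in dep(a,[(u,v) for u in range(248,300,4)])])
E
```

```text
top 1033 ((570.623291015625, 103.11553955078125), (168.182373046875, 127.03214263916016), 3.74539852142334) [[483.0, 161.0], [491.0, 34.0], [659.0, 45.0], [650.0, 172.0]]
scene 278 ((604.7030029296875, 55.805877685546875), (149.24856567382812, 235.90731811523438), 31.256927490234375) [[480.0, 118.0], [602.0, -84.0], [730.0, -6.0], [607.0, 195.0]]
170 [4, 6, 7, 2, -5, -2, -2, -2, -2, 0, 3, -4, -2]
173 [0, 8, 5, -1, -1, -4, 0, -2, 0, -3, -5, -2, -2]
176 [0, -2, -2, 0, 93, 88, -2, -3, -5, -1, 0, 0, -6]
179 [-2, -3, -4, -2, 88, 100, -3, -3, -3, -3, 0, -3, 0]
182 [-2, -3, -2, 0, 99, 97, -1, -3, -5, -8, 1, 3, -2]
185 [1, 0, 1, 108, 114, 111, 107, -3, -6, 10, 7, 8, -3]
188 [14, 11, 9, 105, 117, 1204, 107, 10, 8, 9, 17, 14, -2]
191 [11, 11, 13, 108, 107, 101, 104, 76, 11, 11, 11, 13, -4]
194 [11, 9, 16, 85, 91, 99, 82, 66, 24, 10, 12, 11, 0]
197 [9, 8, 13, 55, 93, 95, 47, 45, 22, 17, 10, 1204, -2]
200 [11, 11, 8, 22, 97, 146, 144, 140, 13, 11, 11, 9, -5]
203 [10, 138, 142, 143, 146, 145, 145, 142, 134, 125, 115, 13, -4]
206 [127, 136, 139, 143, 145, 143, 142, 139, 135, 125, 115, 12, -3]
209 
[... 169 characters left out ...]
, 7, 13, 3]
218 [9, 13, 9, 10, 11, 98, 91, 11, 15, 8, 12, 9, -3]
221 [9, 6, 6, 11, 13, 101, 95, 2, 8, 8, 1204, 9, -4]
224 [11, 8, 9, 7, 111, 117, 109, 115, 5, 8, 9, 8, 0]
227 [8, 11, 11, 111, 115, 119, 117, 110, 9, 9, 11, 9, 5]
230 [10, 13, 9, 109, 112, 112, 110, 110, 15, 10, 10, 11, 7]
233 [2, 4, 8, 11, 91, 95, 92, 79, 37, 13, 9, 7, 5]
236 [-6, 12, 10, 7, 57, 95, 95, 40, 34, 9, 8, 8, 7]
239 [-1, 9, 15, 6, 11, 94, 90, 4, 11, 14, 11, 15, 8]
242 [0, 13, 8, 8, 10, 91, 89, 9, 12, 13, 13, 16, 19]
245 [-1, 12, 11, 9, 9, 12, 11, 12, 14, 9, 9, 9, 10]
248 [0, 6, 5, 10, 8, 3, 1, -4, 1, 0, -3, -1, 2]
251 [0, 0, -3, -3, 0, -1, -4, -1, -1, -7, -2, 0, 0]
254 [-2, 2, -6, -2, -2, -1, 0, 1, 0, 1, -4, -4, -5]
```

View pics/crop0.png

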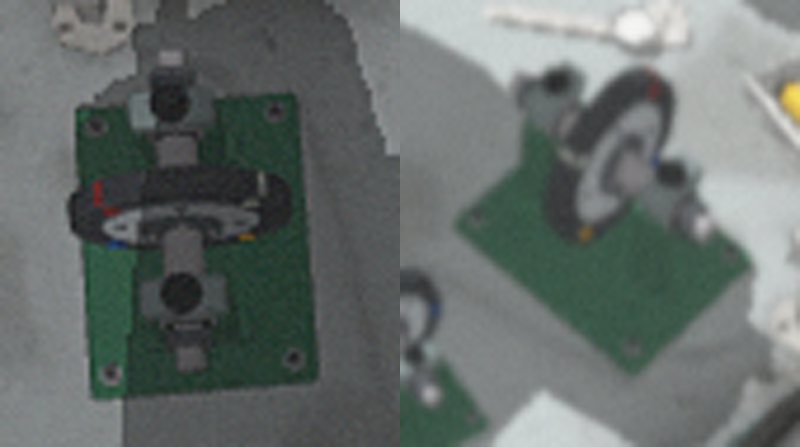

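The crop shows the right stand: four-hole base, wheel with a red mark at upper left, and black push pads. The near pad is at about top (268,227) / scene (358,230). The far pad is at about top (266,187) / scene (384,248). The plate measures 168 x 127 mm against 172 x 130 given, so it is the larger one. Next I triangulate the pads and check heights around it.

```bash
cat >> h.py <<'E'
def blob(c,uv,r=5):
    g=cv2.GaussianBlur(cv2.cvtColor(c["image"],cv2.COLOR_RGB2GRAY),(3,3),0).astype(float)
    u,v=int(uv[0]),int(uv[1]); w=g[v-r:v+r+1,u-r:u+r+1]; t=w.min()+.35*(np.median(w)-w.min())
    m=(w<t).astype(np.uint8); n,l,s,ce=cv2.connectedComponentsWithStats(m); k=1+np.argmax(s[1:,4])
    return ce[k]+[u-r,v-r], s[k,4]
E
python3 - <<'E'
from h import *
a=cam("top");b=cam("scene")
P=[]
for n,ua,ub in(("near",(268,227),(358,230)),("far",(266,187),(384,248))):
    pa,na=blob(a,ua);pb,nb=blob(b,ub); X,e=tri(a,pa,b,pb); P.append(X);print(n,pa,na,pb,nb,(X*1000).round(1),"gap",round(e*1000,1), "onz",(onz(a,[pa],.115)*1000).round(0))
d=P[1]-P[0];print("dist",np.linalg.norm(d)*1000,"yaw",np.degrees(np.arctan2(d[1],d[0])),"mid",(P[0]+P[1])/2)
# height map of surroundings
for c in(a,b):
    v,u=np.mgrid[0:480:2,0:640:2];uv=np.c_[u.ravel(),v.ravel()];uv=uv[c["depth"][uv[:,1],uv[:,0]]>0.3]
    X=dep(c,uv); k=(abs(X[:,1]-.1)<.2)&(X[:,0]>.4)&(X[:,0]<.8)&(X[:,2]>.1)
    H={}
    for x,y,z in X[k]: q=(round(x/.05),round(y/.05)); H[q]=max(H.get(q,0),z)
    print({(round(q[0]*.05,2),round(q[1]*.05,2)):round(float(z),2) for q,z in sorted(H.items())})
E
```

```text
near [267.94871795 226.71794872] 39 [358.  230.5] 14 [524.  103.6 112.9] gap 1.6 onz [[523. 103. 115.]]
far [265.5        186.16666667] 36 [381.9375 247.6875] 16 [627.1 110.  113. ] gap 0.2 onz [[627. 110. 115.]]
dist 103.27600293228862 yaw 3.550854495708369 mid [0.57555819 0.10679274 0.11292101]
{(0.5, 0.1): 0.12, (0.55, -0.1): 0.11, (0.55, -0.05): 0.1, (0.55, 0.05): 0.13, (0.55, 0.1): 0.15, (0.55, 0.15): 0.14, (0.6, 0.05): 0.14, (0.6, 0.1): 0.15, (0.6, 0.15): 0.14, (0.65, 0.1): 0.12, (0.65, 0.15): 0.11}
{(0.5, 0.1): 0.12, (0.55, -0.1): 0.11, (0.55, -0.05): 0.11, (0.55, 0.05): 0.14, (0.55, 0.1): 0.15, (0.55, 0.15): 0.14, (0.6, 0.05): 0.14, (0.6, 0.1): 0.15, (0.6, 0.15): 0.14, (0.65, 0.1): 0.12, (0.65, 0.15): 0.11}
```

Call:
{"fn": "pendant", "kwargs": {"deltas": [[[0,0,0,-0.006,-0.144],[0,0,0,-0.006,-0.144],[0,0,0,-0.006,-0.144],[0,0,0,-0.006,-0.144],[0,0,0,-0.006,-0.144],[0,0,0,-0.006,-0.144],[0,0,0,-0.006,-0.144],[0,0,0,-0.006,-0.144],[0,0,0,-0.006,-0.141]]], "clamp_n": 20}}

```text
t: 1.2
tool_pos: [0.2017, -0.565, 0.2479]
orientation: [-2.141, -2.299, -0.0]
force: [0.8, -0.2, -0.0]
opening: 0.0256
gripper_force: 0.0
```

Call:
{"fn": "pendant", "kwargs": {"deltas": [[[0,0.036,0.02,0,0],[0,0.036,0.02,0,0],[0,0.036,0.02,0,0],[0,0.036,0.02,0,0],[0,0.036,0.02,0,0],[0,0.036,0.02,0,0],[0,0.036,0.02,0,0],[0,0.036,0.02,0,0],[0,0.036,0.02,0,0],[0,0.036,0.02,0,0],[0,0.036,0.02,0,0],[0,0.036,0.02,0,0],[0,0.036,0.02,0,0],[0,0.036,0.02,0,0],[0,0.036,0.02,0,0],[0,0.036,0.02,0,0]]]}}

```text
t: 2.8
tool_pos: [0.4841, 0.0322, 0.2479]
orientation: [2.148, 2.292, 0.001]
force: [0.3, -0.6, -0.0]
opening: 0.0007
gripper_force: 0.0
```

```bash
cat >> h.py <<'E'
C=np.array([.5735,.1055]);YAW=np.radians(3.65)
def go(X):
    "offset to world X in tool axes"
    s=sensors.read_state();R=cv2.Rodrigues(np.array(s["orientation"],float))[0]
    ty=np.degrees(np.arctan2(R[1,1],R[0,1]))
    print("t",round(s["t"],2),"tcp",np.round(s["tool_pos"],4),"yaw_y",round(ty,2),"tool dxyz",np.round(R.T@(np.array(X)-s["tool_pos"]),4),"tilt",np.round(R[2],3),"q",np.round(s["q"],2))
E
python3 -c "
from h import *
go([.5225,.1032,.2])"
```

```text
t 2.8 tcp [0.4841 0.0322 0.2479] yaw_y 3.73 tool dxyz [0.0683 0.0429 0.0479] tilt [-0.     0.001 -1.   ] q [-0.04 -0.2   1.71 -0.    1.63 -0.1 ]
```

Call:
{"fn": "pendant", "kwargs": {"deltas": [[[0,0.034,0.0215,0.02,0],[0,0.034,0.0215,0.02,0],[0,0,0,0.03,0],[0,0,0,0.02,0],[0,0,0,0.01,0],[0,0,0,0,0]]]}}

```text
t: 3.4
tool_pos: [0.521, 0.101, 0.1462]
orientation: [-2.147, -2.291, 0.003]
force: [-1.0, 0.0, 0.1]
opening: 0.0007
gripper_force: 0.0
```

```bash
python3 -c "
from h import *
go([.5225,.1032,.1255])
a=cam('top');b=cam('scene')
save('chk1.png',np.hstack([cv2.resize(a['image'][150:260,220:320],(400,440)),cv2.resize(b['image'][200:310,320:420],(400,440))]))"
```

```text
t 3.4 tcp [0.521  0.101  0.1462] yaw_y 3.72 tool dxyz [0.0021 0.0018 0.0207] tilt [-0.    -0.003 -1.   ] q [ 0.09 -0.03  1.74  0.    1.43  0.03]
```

View pics/chk1.png

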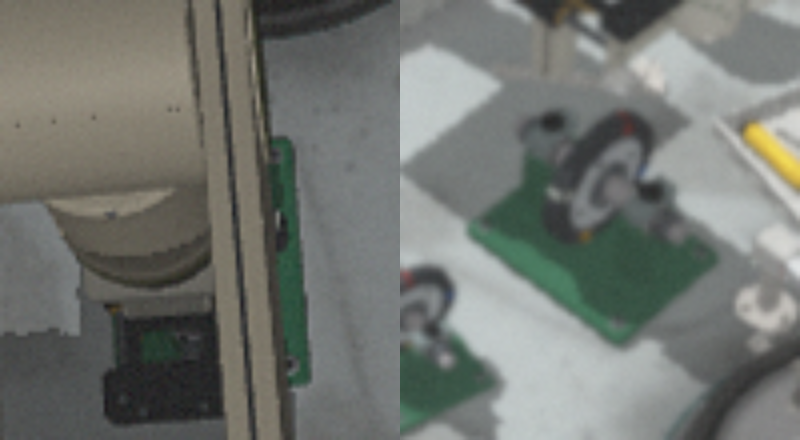

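The scene view shows the closed fingers just above the near cap, at about (553,78) in the crop with the pad at (548,122). The arm hides the top view. I press gently.

Call:
{"fn": "pendant", "kwargs": {"deltas": [[[0,0.002,0.0018,0.006,0],[0,0,0,0.006,0],[0,0,0,0.004,0],[0,0,0,0.003,0],[0,0,0,0.002,0],[0,0,0,0,0]]]}}

```text
t: 4.1
tool_pos: [0.5235, 0.1032, 0.1263]
orientation: [-2.148, -2.292, 0.001]
force: [0.5, -0.4, -0.5]
opening: 0.0006
gripper_force: 0.0
```

Call:
{"fn": "pendant", "kwargs": {"deltas": [[[0,0,0,0.002,0],[0,0,0,0.001,0],[0,0,0,0,0]]]}}

```text
t: 4.4
tool_pos: [0.5237, 0.1032, 0.1236]
orientation: [-2.148, -2.292, 0.0]
force: [-0.1, 0.2, 0.4]
opening: 0.0003
gripper_force: 0.0
```

Call:
{"fn": "pendant", "kwargs": {"deltas": [[[0,0,0,0.002,0],[0,0,0,0.001,0],[0,0,0,0,0]]]}}

```text
t: 4.7
tool_pos: [0.5236, 0.1032, 0.1205]
orientation: [-2.148, -2.292, 0.0]
force: [0.4, -1.2, 0.4]
opening: 0.0008
gripper_force: 0.0
```

```bash
python3 -c "
from h import *
print(robot.tcp_to_tips)
go([.5225,.1032,.1255])
b=cam('scene')
print(proj(b,[[.5236,.1032,.1065],[.5236,.1032,.1145]]))
save('chk2.png',cv2.resize(b['image'][190:280,310:420],(770,630)[:1]+(600,),interpolation=cv2.INTER_CUBIC))"
```

```text
0.014
t 4.7 tcp [0.5236 0.1032 0.1205] yaw_y 3.72 tool dxyz [ 0.0001 -0.0011 -0.005 ] tilt [-0. -0. -1.] q [ 0.1  -0.    1.76 -0.    1.38  0.03]
[[357.47587789 231.90584414]
 [357.6051529  230.18900748]]
```

View pics/chk2.png

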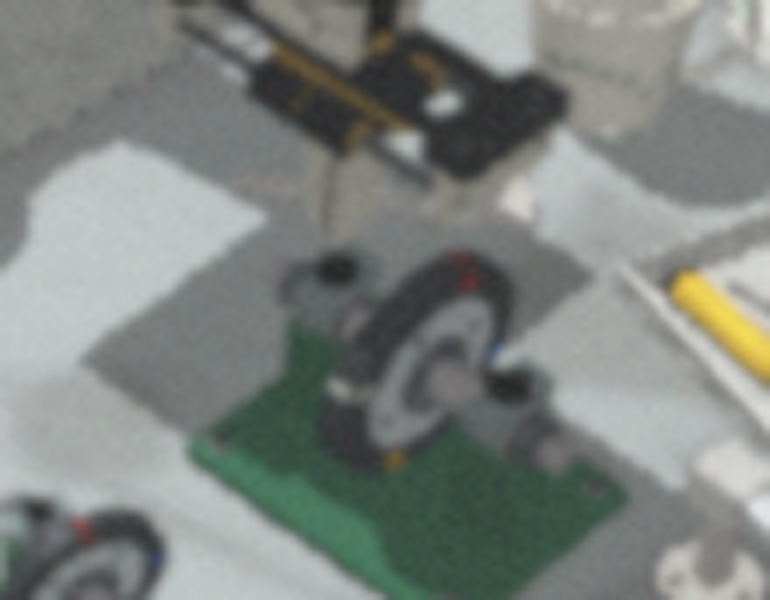

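```bash
python3 -c "
from h import *
b=cam('scene')
for v in range(212,234,2):
  print(v,[tuple((1000*x).astype(int)) for x in dep(b,[(u,v) for u in range(353,366,3)])])
print('top')
s=sensors.read_state();print(s['tool_pos'],s['t'])
"
```

```text
212 [(np.int64(507), np.int64(93), np.int64(190)), (np.int64(517), np.int64(95), np.int64(196)), (np.int64(552), np.int64(73), np.int64(236)), (np.int64(561), np.int64(76), np.int64(240)), (np.int64(570), np.int64(79), np.int64(245))]
214 [(np.int64(507), np.int64(93), np.int64(181)), (np.int64(521), np.int64(93), np.int64(191)), (np.int64(532), np.int64(95), np.int64(198)), (np.int64(541), np.int64(98), np.int64(203)), (np.int64(574), np.int64(76), np.int64(241))]
216 [(np.int64(507), np.int64(94), np.int64(171)), (np.int64(519), np.int64(95), np.int64(180)), (np.int64(536), np.int64(91), np.int64(195)), (np.int64(542), np.int64(97), np.int64(196)), (np.int64(410), np.int64(256), np.int64(-4))]
218 [(np.int64(507), np.int64(94), np.int64(162)), (np.int64(521), np.int64(94), np.int64(173)), (np.int64(533), np.int64(94), np.int64(182)), (np.int64(541), np.int64(99), np.int64(185)), (np.int64(422), np.int64(243), np.int64(2))]
220 [(np.int64(510), np.int64(92), np.int64(157)), (np.int64(523), np.int64(92), np.int64(167)), (np.int64(534), np.int64(94), np.int64(175)), (np.int64(537), np
[... 827 characters left out ...]
.int64(512), np.int64(106), np.int64(114)), (np.int64(522), np.int64(110), np.int64(118)), (np.int64(524), np.int64(122), np.int64(112)), (np.int64(459), np.int64(208), np.int64(3))]
230 [(np.int64(504), np.int64(101), np.int64(101)), (np.int64(519), np.int64(100), np.int64(113)), (np.int64(528), np.int64(104), np.int64(117)), (np.int64(529), np.int64(117), np.int64(110)), (np.int64(463), np.int64(204), np.int64(0))]
232 [(np.int64(517), np.int64(88), np.int64(111)), (np.int64(524), np.int64(95), np.int64(112)), (np.int64(529), np.int64(104), np.int64(109)), (np.int64(531), np.int64(115), np.int64(103)), (np.int64(469), np.int64(198), np.int64(-2))]
top
[0.52372861 0.10324269 0.1207163 ] 4.8
```

The depth shows the fingertips really at z≈0.148, about 40 mm above what the tool frame implies. The xy agrees. So I trust the picture and descend until there is contact force.

Call:
{"fn": "pendant", "kwargs": {"deltas": [[[0,0,0,0.01,0],[0,0,0,0.008,0],[0,0,0,0.004,0],[0,0,0,0,0]]]}}

```text
t: 5.2
tool_pos: [0.5228, 0.1031, 0.0973]
orientation: [-2.147, -2.291, 0.003]
force: [-0.2, 0.5, 0.4]
opening: 0.0005
gripper_force: 0.0
```

```bash
python3 -c "
from h import *
b=cam('scene')
for u in (356,359,362):
  X=dep(b,[(u,v) for v in range(214,234)]); print(u,[(int(1e3*x[1]),int(1e3*x[2])) for x in X])
save('chk3.png',cv2.resize(b['image'][190:280,310:420],(770,600),interpolation=cv2.INTER_CUBIC))"
```

```text
356 [(71, 221), (72, 215), (69, 216), (69, 211), (95, 172), (95, 167), (91, 169), (95, 159), (99, 149), (94, 152), (98, 142), (92, 146), (93, 140), (95, 133), (93, 132), (94, 126), (93, 123), (94, 118), (91, 117), (91, 113)]
359 [(73, 226), (74, 222), (71, 221), (71, 218), (76, 208), (93, 180), (93, 176), (91, 174), (91, 170), (95, 160), (95, 157), (93, 154), (97, 145), (94, 145), (94, 141), (93, 138), (104, 118), (101, 118), (102, 113), (100, 111)]
362 [(85, 220), (78, 225), (77, 223), (74, 223), (76, 216), (102, 177), (105, 169), (106, 164), (107, 158), (106, 155), (106, 151), (103, 150), (105, 144), (111, 131), (122, 111), (120, 109), (115, 112), (117, 106), (116, 102), (112, 104)]
```

View pics/chk3.png

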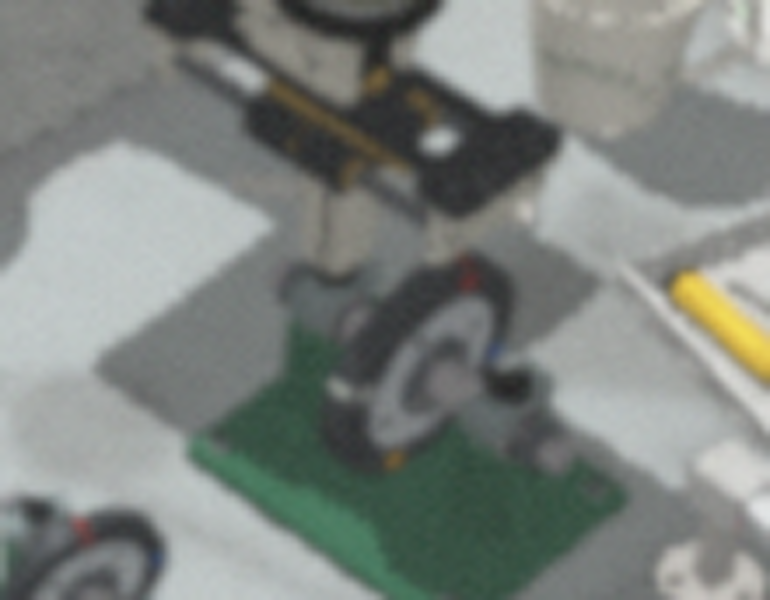

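The fingers now stand right above the near pad, with the tip at about (330,270) in the crop. A second tan part appears at about (455,235), close to the wheel top, so I check its depth before going lower.

```bash
python3 -c "
from h import *
b=cam('scene')
for v in range(214,236,2):
  print(v,[(u,)+tuple((1000*x).astype(int).tolist()) for u,x in zip(range(368,386,3),dep(b,[(u,v) for u in range(368,386,3)]))])
go([.5225,.1032,.12])
print(proj(b,[[.5228,.1031,.0833],[.5228,.1031,.1233],[.61,.1,.167]]))
"
```

```text
214 [(368, 580, 82, 243), (371, 589, 85, 248), (374, 597, 89, 250), (377, 600, 99, 247), (380, 609, 103, 250), (383, 611, 113, 246)]
216 [(368, 422, 258, 3), (371, 596, 78, 248), (374, 602, 84, 249), (377, 612, 87, 255), (380, 613, 98, 248), (383, 616, 108, 244)]
218 [(368, 424, 257, -4), (371, 600, 75, 245), (374, 607, 80, 247), (377, 612, 87, 246), (380, 618, 94, 246), (383, 612, 115, 228)]
220 [(368, 584, 79, 222), (371, 602, 73, 240), (374, 612, 74, 247), (377, 616, 83, 244), (380, 614, 99, 232), (383, 606, 123, 210)]
222 [(368, 586, 78, 216), (371, 601, 75, 229), (374, 615, 72, 242), (377, 616, 85, 234), (380, 610, 105, 217), (383, 481, 275, 6)]
224 [(368, 451, 230, 3), (371, 604, 73, 224), (374, 612, 76, 229), (377, 608, 95, 213), (380, 477, 265, 0), (383, 483, 274, -1)]
226 [(368, 455, 227, -2), (371, 604, 74, 216), (374, 610, 80, 216), (377, 474, 253, -4), (380, 484, 258, 0), (383, 490, 267, -2)]
228 [(368, 463, 219, 0), (371, 608, 70, 213), (374, 571, 126, 145), (377, 569, 143, 133), (380, 494, 247, 5), (383, 498, 259, 0)]
230 [(368, 470, 212, -1), (371, 573, 111, 149), (374, 578, 119, 148), (377, 578, 133, 138), (380, 579, 146, 130), (383, 505, 251, 0)]
232 [(368, 569, 102, 142), (371, 579, 105, 148), (374, 577, 121, 137), (377, 579, 133, 129), (380, 578, 148, 118), (383, 513, 244, 1)]
234 [(368, 577, 94, 145), (371, 583, 102, 145), (374, 580, 118, 132), (377, 581, 132, 122), (380, 579, 149, 109), (383, 517, 240, -2)]
t 5.3 tcp [0.5236 0.1032 0.0985] yaw_y 3.72 tool dxyz [ 0.0001 -0.0011 -0.0215] tilt [ 0. -0. -1.] q [0.1  0.02 1.78 0.   1.34 0.03]
[[356.91469826 236.69514366]
 [357.55372805 228.16460779]
 [377.22447273 234.28603532]]
```

The second part is the end of the gripper body, at z≈0.21, which is clear of the wheel. I continue down.

Call:
{"fn": "pendant", "kwargs": {"deltas": [[[0,0,0,0.004,0],[0,0,0,0.003,0],[0,0,0,0,0]]]}}

```text
t: 5.6
tool_pos: [0.5239, 0.1032, 0.0916]
orientation: [2.148, 2.292, 0.0]
force: [1.0, -0.6, -0.2]
opening: 0.0003
gripper_force: 0.0
```

Call:
{"fn": "pendant", "kwargs": {"deltas": [[[0,0,0,0.003,0],[0,0,0,0.002,0],[0,0,0,0,0]]]}}

```text
t: 5.9
tool_pos: [0.5239, 0.1033, 0.0869]
orientation: [2.148, 2.292, 0.0]
force: [-0.6, -0.8, 2.4]
opening: 0.0002
gripper_force: 1.5
```

Call:
{"fn": "pendant", "kwargs": {"deltas": [[[0,0,0,0.002,0],[0,0,0,0.001,0],[0,0,0,0,0]]]}}

```text
t: 6.2
tool_pos: [0.5242, 0.1033, 0.0866]
orientation: [2.147, 2.292, 0.001]
force: [-12.4, -2.0, 24.2]
opening: 0.0003
gripper_force: 12.5
```

Call:
{"fn": "pendant", "kwargs": {"deltas": [[[0,0,0,-0.02,0],[0,0,0,-0.03,0],[0,0,0,-0.03,0],[0,0,0.034,0,0],[0,0,0.036,0,0],[0,0,0.032,0,0],[0,0,0,0,0],[0,0,0,0.03,0],[0,0,0,0.025,0],[0,0,0,0.01,0],[0,0,0,0,0]]]}}

```text
t: 7.3
tool_pos: [0.6235, 0.1097, 0.0965]
orientation: [-2.146, -2.291, 0.005]
force: [0.2, -0.7, 0.1]
opening: 0.0005
gripper_force: 0.0
```

```bash
python3 -c "
from h import *
go([.627,.110,.0866])
a=cam('top')
pa,n=blob(a,(268,227));print(pa,n,onz(a,[pa],.1115))"
```

```text
t 7.3 tcp [0.6235 0.1097 0.0965] yaw_y 3.73 tool dxyz [0.     0.0036 0.0099] tilt [-0.    -0.004 -1.   ] q [0.09 0.28 1.49 0.   1.37 0.03]
[268.30769231 225.76923077] 26 [[0.52621582 0.10221634 0.1115    ]]
```

Call:
{"fn": "pendant", "kwargs": {"deltas": [[[0,0,0.0025,0.003,0],[0,0,0,0.002,0],[0,0,0,0.002,0],[0,0,0,0,0]]]}}

```text
t: 7.75
tool_pos: [0.6282, 0.1101, 0.0919]
orientation: [2.148, 2.292, 0.0]
force: [0.6, 0.2, -0.5]
opening: 0.0001
gripper_force: 0.0
```

Call:
{"fn": "pendant", "kwargs": {"deltas": [[[0,0,0,0.002,0],[0,0,0,0.002,0],[0,0,0,0,0]]]}}

```text
t: 8.05
tool_pos: [0.6283, 0.1101, 0.0879]
orientation: [2.148, 2.292, 0.001]
force: [0.9, 0.5, 1.4]
opening: 0.0004
gripper_force: 1.0
```

Call:
{"fn": "pendant", "kwargs": {"deltas": [[[0,0,0,0.0015,0],[0,0,0,0.0015,0],[0,0,0,0.001,0],[0,0,0,0,0]]]}}

```text
t: 8.45
tool_pos: [0.6286, 0.1101, 0.0867]
orientation: [2.147, 2.292, 0.002]
force: [-8.8, -1.3, 19.6]
opening: 0.0006
gripper_force: 9.9
```

Both caps stop at the same height (0.0866 and 0.0867) under about 20 N, so they are home. I lift off and measure the wheel's angle.

```bash
cat >> h.py <<'E'
def wheel(show=False,name="scene"):
    c=cam(name); hsv=cv2.cvtColor(c["image"],cv2.COLOR_RGB2HSV)
    n=np.array([np.cos(YAW),np.sin(YAW),0]);e=np.array([-n[1],n[0],0]);O=np.array([*C2,.088])
    P=O+n*(.008 if name=="scene" else -.008)
    v,u=np.mgrid[0:480,0:640]; uc=proj(c,[P])[0].round().astype(int)
    w=slice(uc[1]-32,uc[1]+33),slice(uc[0]-32,uc[0]+33)
    uv=np.c_[u[w].ravel(),v[w].ravel()];H=hsv[w].reshape(-1,3).astype(int)
    o,d=ray(c,uv);X=o+d*(((P-o)@n)/(d@n))[:,None]-P
    y,z=X@e*1e3,X[:,2]*1e3;r=np.hypot(y,z);th=np.arctan2(y,z);ok=(r>44)&(r<58)
    D=c["depth"][w].reshape(-1);ok&=np.abs(D-((X+P)@c["R"].T+c["t"])[:,2])<.02
    h,s,V=H.T; m={"red":((h<8)|(h>172))&(s>110)&(V>50),"blue":(h>105)&(h<128)&(s>110)&(V>50),"yellow":(h>14)&(h<32)&(s>100)&(V>60),"white":(s<50)&(V>130)}
    est=[]
    for k,(nm,off) in enumerate((("red",0),("blue",90),("yellow",180),("white",270))):
        q=m[nm]&ok
        if q.sum()<3: continue
        wt=np.clip((s*1. if nm!="white" else V-100.)[q],1,None)
        a=np.degrees(np.arctan2((wt*y[q]).sum(),(wt*z[q]).sum()));est.append((nm,int(q.sum()),round(a,1),round((a-off+180)%360-180,1),round(float(np.average(r[q],weights=wt)),1)))
    print(name,"t",round(sensors.read_state()["t"],2),est); return est
C2=np.array([.5745,.1063])
E
```

Call:
{"fn": "pendant", "kwargs": {"deltas": [[[0,0,0,-0.02,0],[0,0,0,-0.03,0],[0.03,0,0,-0.03,0],[0.03,0,0,-0.03,0],[0.036,0,0,0,0]]]}}

```text
t: 8.95
tool_pos: [0.6307, 0.1103, 0.1993]
orientation: [2.144, 2.289, 0.009]
force: [-0.1, -0.5, 0.8]
opening: 0.0199
gripper_force: 0.0
```

```bash
python3 -c "
from h import *
go([*C2,.096])
wheel()
a=cam('top');b=cam('scene')
n=np.array([np.cos(YAW),np.sin(YAW),0]);e=np.array([-n[1],n[0],0])
im=b['image'].copy()
big=cv2.resize(im[205:285,325:410],(680,600)[:1]+(600,),interpolation=cv2.INTER_CUBIC)
for t in range(0,360,15):
  for R in(.051,.06):
    p=proj(b,[[*C2,.088]+n*.008+R*(np.sin(np.radians(t))*e+[0,0,np.cos(np.radians(t))])])[0]
    cv2.circle(big,(int((p[0]-324.5)*8),int((p[1]-204.5)*7.5)),2,(255,0,255),-1)
save('wh1.png',big)
"
```

```text
t 8.95 tcp [0.6307 0.1103 0.1993] yaw_y 3.73 tool dxyz [-0.0004 -0.0572  0.1028] tilt [ 0.     0.008 -1.   ] q [0.09 0.23 1.37 0.   1.54 0.03]
scene t 9.0 [('yellow', 3, np.float64(-158.9), np.float64(21.1), 52.7)]
```

View pics/wh1.png

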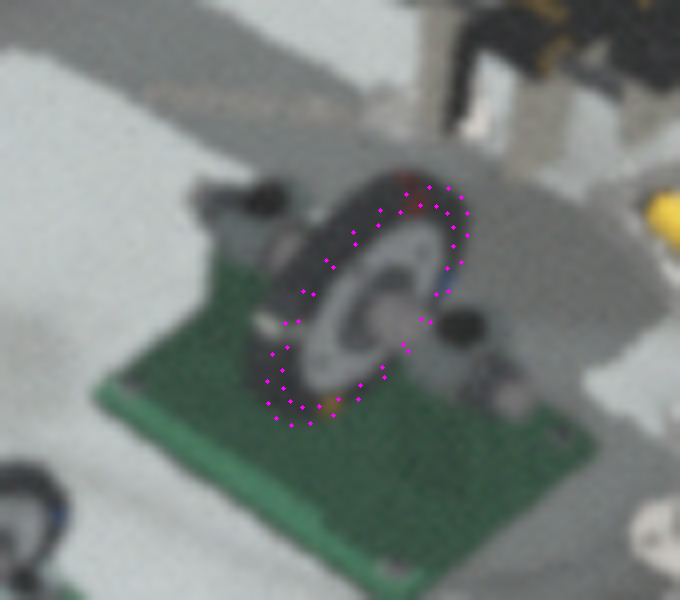

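The overlay fits the wheel's far face well. The red mark is at (415,200), yellow at (332,402) and blue at (447,285) in the crop. The shadow dims the colours, so I weight by Lab chroma instead.

```bash
python3 - <<'E'
s=open('h.py').read()
a=s.index('    h,s,V=H.T'); b=s.index('    est=[]')
s=s[:a]+'''    L=cv2.cvtColor(c["image"].astype(np.float32)/255,cv2.COLOR_RGB2LAB)[w].reshape(-1,3).astype(float); A,B=L[:,1],L[:,2]
    wts={"red":np.where((A>10)&(A>abs(B)*.8),A-6,0),"blue":np.where((B<-10),-B-6,0),"yellow":np.where((B>14)&(B>1.3*A),B-8,0)}
'''+s[b:]
s=s.replace(',("white",270)','').replace('q=m[nm]&ok','q=(wts[nm]>0)&ok').replace('wt=np.clip((s*1. if nm!="white" else V-100.)[q],1,None)','wt=wts[nm][q]')
s=s.replace('a=np.degrees(','a=float(np.degrees(',1) if 0 else s
open('h.py','w').write(s)
E
python3 -c "
from h import *
wheel();wheel();wheel(name='top')"
```

```text
scene t 9.15 [('red', 3, np.float64(26.8), np.float64(26.8), 52.4), ('yellow', 3, np.float64(-159.1), np.float64(20.9), 52.7)]
scene t 9.2 [('red', 3, np.float64(26.5), np.float64(26.5), 52.0), ('yellow', 4, np.float64(-160.4), np.float64(19.6), 52.7)]
top t 9.25 []
```

The wheel was rolling at the start. Red stood at about 47° and decreasing, and it now rests near 23°, so that is already the stop from one side. Next I grip at +40° on the arc, turn to −40° and let it roll back from the other side.

Call:
{"fn": "pendant", "kwargs": {"deltas": [[[0.036,0.011,-0.019,0,0],[0.036,0.011,-0.019,0,0],[0.036,0.011,-0.019,0.02,0],[0.036,0,0,0.03,0],[0.036,0,0,0,0]]], "clamp_n": 15}}

```text
t: 9.75
tool_pos: [0.565, 0.139, 0.1382]
orientation: [-2.143, -2.289, 0.011]
force: [-0.5, 0.1, -0.3]
opening: 0.036
gripper_force: 0.0
```

```bash
python3 -c "
from h import *
e=np.array([-np.sin(YAW),np.cos(YAW)])
go([*(C2+.033*e),.084])
wheel();wheel()
b=cam('scene')
for z in (.13,.14,.15): print(proj(b,[[*(C2+.033*e),z]]))
save('g1.png',cv2.resize(b['image'][190:280,325:425],(700,600),interpolation=cv2.INTER_CUBIC))"
```

```text
t 9.75 tcp [0.565  0.139  0.1382] yaw_y 3.77 tool dxyz [-0.0002  0.0079  0.0541] tilt [-0.001 -0.009 -1.   ] q [ 0.15  0.12  1.6  -0.    1.43  0.09]
scene t 9.8 [('red', 3, np.float64(26.5), np.float64(26.5), 52.4), ('yellow', 3, np.float64(-159.3), np.float64(20.7), 52.8)]
scene t 9.85 [('red', 3, np.float64(26.2), np.float64(26.2), 52.1), ('yellow', 3, np.float64(-159.3), np.float64(20.7), 52.7)]
[[376.6661639  229.89322234]]
[[376.91677717 227.70254102]]
[[377.16948736 225.49204792]]
```

View pics/g1.png

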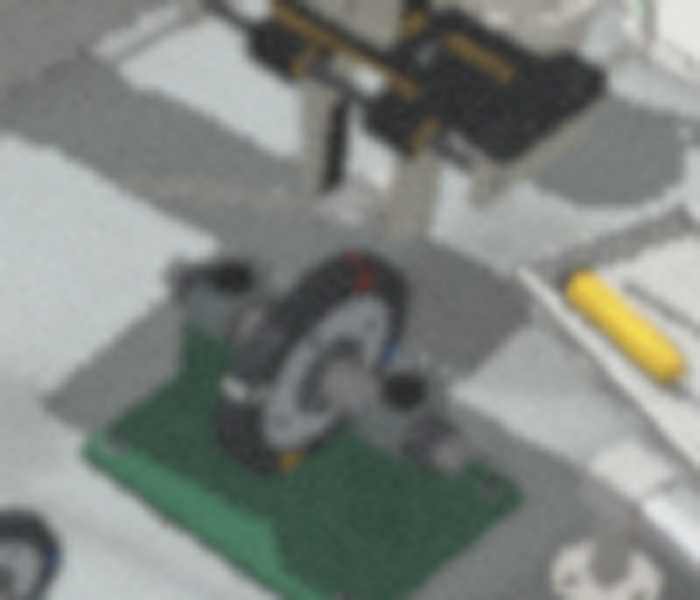

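The two fingers hang open above the rim on the +y side, tips at about (325,185) and (410,235) in the crop, straddling the wheel. I shift 7 mm outward, go down and grip.

Call:
{"fn": "pendant", "kwargs": {"deltas": [[[0.036,0,0.006,0,0],[0.036,0,0,0.02,0],[0.036,0,0,0.02,0],[0.036,0,0,0.014,0],[0.036,0,0,0,0],[0.036,0,0,0,0]]]}}

```text
t: 10.5
tool_pos: [0.5755, 0.1396, 0.0904]
orientation: [2.148, 2.292, 0.0]
force: [-0.8, 0.2, 0.8]
opening: 0.0358
gripper_force: 0.0
```

```bash
python3 -c "
from h import *
e=np.array([-np.sin(YAW),np.cos(YAW)])
go([*(C2+.033*e),.084])"
```

```text
t 10.5 tcp [0.5755 0.1396 0.0904] yaw_y 3.72 tool dxyz [-0.0002 -0.0031  0.0064] tilt [ 0.  0. -1.] q [0.15 0.18 1.63 0.   1.34 0.09]
```

Call:
{"fn": "pendant", "kwargs": {"deltas": [[[0.036,0,-0.003,0.006,0],[0.012,0,0,0,0],[0.012,0,0,0,0],[0.012,0,0,0,0],[0.012,0,0,0,0]]], "clamp_n": 12}}

```text
t: 11.0
tool_pos: [0.5725, 0.1395, 0.0842]
orientation: [2.148, 2.292, 0.001]
force: [1.5, -0.9, 0.4]
opening: 0.0159
gripper_force: 12.0
```

```bash
python3 -c "
from h import *
e=np.array([-np.sin(YAW),np.cos(YAW)])
go([*(C2+.033*e),.084])
wheel()"
```

```text
t 11.0 tcp [0.5725 0.1395 0.0842] yaw_y 3.73 tool dxyz [-0.0003 -0.0001  0.0002] tilt [ 0.     0.001 -1.   ] q [0.15 0.18 1.64 0.   1.32 0.09]
scene t 11.05 [('yellow', 4, np.float64(-160.4), np.float64(19.6), 52.7)]
```

Call:
{"fn": "pendant", "kwargs": {"deltas": [[[0.012,-0.0036,0,-0.0028,0],[0.012,-0.0038,0,-0.0024,0],[0.012,-0.004,0,-0.0021,0],[0.012,-0.0042,0,-0.0018,0],[0.012,-0.0043,0,-0.0013,0],[0.012,-0.0045,0,-0.001,0],[0.012,-0.0045,0,-0.0006,0],[0.012,-0.0045,0,-0.0002,0],[0.012,-0.0045,0,0.0002,0],[0.012,-0.0045,0,0.0006,0],[0.012,-0.0045,0,0.001,0],[0.012,-0.0043,0,0.0013,0],[0.012,-0.0042,0,0.0018,0],[0.012,-0.004,0,0.0021,0],[0.012,-0.0038,0,0.0024,0],[0.012,-0.0036,0,0.0028,0],[0.012,0,0,0,0]]]}}

```text
t: 12.75
tool_pos: [0.5776, 0.0729, 0.0844]
orientation: [2.147, 2.291, 0.004]
force: [5.0, 2.9, -1.4]
opening: 0.016
gripper_force: 12.0
```

```bash
python3 -c "
from h import *
e=np.array([-np.sin(YAW),np.cos(YAW)])
go([*(C2-.033*e),.084])
wheel();wheel(name='top')"
```

```text
t 12.75 tcp [0.5776 0.0729 0.0844] yaw_y 3.72 tool dxyz [ 0.0005 -0.0009  0.0004] tilt [ 0.001  0.003 -1.   ] q [ 0.04  0.16  1.66  0.    1.32 -0.03]
scene t 12.8 []
top t 12.85 [('blue', 5, np.float64(46.1), np.float64(-43.9), 50.2)]
```

Call:
{"fn": "pendant", "kwargs": {"deltas": [[[0.036,0,0,0,0],[0.036,0,0,0,0],[0.036,0,0,-0.01,0],[0.036,0,0,-0.03,0],[0.036,0,0,-0.03,0]]]}}

```text
t: 13.35
tool_pos: [0.5753, 0.0726, 0.1542]
orientation: [-2.147, -2.291, 0.003]
force: [1.0, -0.8, 0.7]
opening: 0.0356
gripper_force: 0.0
```

```bash
python3 -c "
from h import *
wheel();wheel(name='top')"
```

```text
scene t 13.4 [('red', 6, np.float64(-25.6), np.float64(-25.6), 51.8), ('blue', 7, np.float64(65.1), np.float64(-24.9), 52.3)]
top t 13.45 [('blue', 5, np.float64(70.8), np.float64(-19.2), 49.5)]
```

Call:
{"fn": "pendant", "kwargs": {"deltas": [[[0.036,0,0,0,0],[0.036,0,0,0,0],[0.036,0,0,0,0],[0.036,0,0,0,0],[0.036,0,0,0,0],[0.036,0,0,0,0],[0.036,0,0,0,0],[0.036,0,0,0,0],[0.036,0,0,0,0],[0.036,0,0,0,0]]]}}

```text
t: 14.45
tool_pos: [0.5764, 0.0728, 0.1538]
orientation: [2.148, 2.292, 0.0]
force: [-0.4, 0.4, -0.4]
opening: 0.036
gripper_force: 0.0
```

```bash
python3 -c "
from h import *
wheel();wheel(name='top')"
```

```text
scene t 14.5 [('red', 3, np.float64(-11.6), np.float64(-11.6), 49.6), ('blue', 5, np.float64(75.6), np.float64(-14.4), 51.9)]
top t 14.55 [('blue', 6, np.float64(80.5), np.float64(-9.5), 51.3)]
```

Call:
{"fn": "pendant", "kwargs": {"deltas": [[[0.036,0,0,0,0],[0.036,0,0,0,0],[0.036,0,0,0,0],[0.036,0,0,0,0],[0.036,0,0,0,0],[0.036,0,0,0,0],[0.036,0,0,0,0],[0.036,0,0,0,0],[0.036,0,0,0,0],[0.036,0,0,0,0],[0.036,0,0,0,0],[0.036,0,0,0,0],[0.036,0,0,0,0],[0.036,0,0,0,0],[0.036,0,0,0,0],[0.036,0,0,0,0],[0.036,0,0,0,0],[0.036,0,0,0,0]]]}}

```text
t: 16.35
tool_pos: [0.5763, 0.0728, 0.1537]
orientation: [-2.148, -2.292, 0.0]
force: [-1.0, 0.1, 0.0]
opening: 0.0361
gripper_force: 0.0
```

```bash
python3 -c "
from h import *
wheel();wheel(name='top')"
```

```text
scene t 16.4 [('red', 3, np.float64(-11.7), np.float64(-11.7), 49.7), ('blue', 5, np.float64(76.8), np.float64(-13.2), 52.1)]
top t 16.45 [('blue', 5, np.float64(81.4), np.float64(-8.6), 50.5)]
```

Call:
{"fn": "pendant", "kwargs": {"deltas": [[[0.036,0,-0.002,0.03,0],[0.036,0,0,0.03,0],[0.036,0,0,0.01,0],[0.036,0,0,0,0],[0.012,0,0,0,0],[0.012,0,0,0,0],[0.012,0,0,0,0],[0.012,0,0,0,0]]]}}

```text
t: 17.25
tool_pos: [0.5777, 0.0731, 0.0861]
orientation: [2.145, 2.289, 0.009]
force: [9.5, 1.2, -2.0]
opening: 0.0159
gripper_force: 12.0
```

Call:
{"fn": "pendant", "kwargs": {"deltas": [[[0.012,0.0036,0,-0.0028,0],[0.012,0.0038,0,-0.0024,0],[0.012,0.004,0,-0.0021,0],[0.012,0.0042,0,-0.0018,0],[0.012,0.0043,0,-0.0013,0],[0.012,0.0045,0,-0.001,0],[0.012,0.0045,0,-0.0006,0],[0.012,0.0045,0,-0.0002,0],[0.012,0.0045,0,0.0002,0],[0.012,0.0045,0,0.0006,0],[0.012,0.0045,0,0.001,0],[0.012,0.0043,0,0.0013,0],[0.012,0.0042,0,0.0018,0],[0.012,0.004,0,0.0021,0],[0.012,0.0038,0,0.0024,0],[0.012,0.0036,0,0.0028,0],[0.012,0,0,0,0]]]}}

```text
t: 18.95
tool_pos: [0.5726, 0.1401, 0.0863]
orientation: [2.145, 2.29, 0.007]
force: [4.9, 1.4, 3.7]
opening: 0.0161
gripper_force: 12.0
```

```bash
python3 -c "
from h import *
e=np.array([-np.sin(YAW),np.cos(YAW)])
go([*(C2+.033*e),.084])
wheel()"
```

```text
t 18.95 tcp [0.5726 0.1401 0.0863] yaw_y 3.75 tool dxyz [-0.0009 -0.0003  0.0023] tilt [ 0.001  0.006 -1.   ] q [0.15 0.17 1.64 0.   1.32 0.09]
scene t 19.0 [('yellow', 5, np.float64(-122.5), np.float64(57.5), 49.3)]
```

Call:
{"fn": "pendant", "kwargs": {"deltas": [[[0.036,0,0,0,0],[0.036,0,0,0,0],[0.036,0,0,-0.01,0],[0.036,0,0,-0.03,0],[0.036,0,0,-0.03,0],[0.036,0.04,0,-0.02,0],[0.036,0.04,0,0,0],[0.036,0.04,0,0,0],[0.036,0.03,0,0,0]]]}}

```text
t: 19.9
tool_pos: [0.5597, 0.2911, 0.1747]
orientation: [-2.147, -2.293, -0.001]
force: [-0.5, -0.4, 0.7]
opening: 0.036
gripper_force: 0.0
```

```bash
python3 -c "
from h import *
wheel();wheel(name='top')"
```

```text
scene t 19.95 [('red', 4, np.float64(32.1), np.float64(32.1), 52.1), ('blue', 3, np.float64(118.9), np.float64(28.9), 51.7), ('yellow', 3, np.float64(-152.0), np.float64(28.0), 51.1)]
top t 20.0 [('red', 4, np.float64(31.4), np.float64(31.4), 48.3), ('blue', 3, np.float64(123.2), np.float64(33.2), 52.7), ('yellow', 6, np.float64(-150.3), np.float64(29.7), 51.0)]
```

Call:
{"fn": "pendant", "kwargs": {"deltas": [[[0.036,0,0,0,0],[0.036,0,0,0,0],[0.036,0,0,0,0],[0.036,0,0,0,0],[0.036,0,0,0,0],[0.036,0,0,0,0],[0.036,0,0,0,0],[0.036,0,0,0,0],[0.036,0,0,0,0],[0.036,0,0,0,0],[0.036,0,0,0,0],[0.036,0,0,0,0],[0.036,0,0,0,0],[0.036,0,0,0,0],[0.036,0,0,0,0],[0.036,0,0,0,0],[0.036,0,0,0,0],[0.036,0,0,0,0]]]}}

```text
t: 21.8
tool_pos: [0.5603, 0.289, 0.1737]
orientation: [-2.148, -2.292, 0.0]
force: [-0.2, -0.7, -0.3]
opening: 0.0359
gripper_force: 0.0
```

```bash
python3 -c "
from h import *
wheel();wheel(name='top')"
```

```text
scene t 21.85 [('red', 3, np.float64(26.7), np.float64(26.7), 52.2), ('yellow', 5, np.float64(-159.3), np.float64(20.7), 52.8)]
top t 21.9 [('red', 3, np.float64(24.1), np.float64(24.1), 53.0), ('blue', 5, np.float64(118.0), np.float64(28.0), 53.1), ('yellow', 4, np.float64(-155.4), np.float64(24.6), 53.1)]
```

The stop from the +y side repeats at about 24° (23.7 scene, 24.5 top). The stop from the other side is about −11.5°. So the heavy side is straight down with red at about +6°, with δ≈17.5° as the text allows. I grip at +45° and turn back 18°.

Call:
{"fn": "pendant", "kwargs": {"deltas": [[[0.036,-0.04,0,0,0],[0.036,-0.04,0,0,0],[0.036,-0.04,0,0,0],[0.036,-0.0265,0,0,0],[0.036,0,0,0.04,0],[0.036,0,0,0.03,0],[0.036,0,0,0.01,0],[0.036,0,0,0,0],[0.036,0,0,0,0]]], "clamp_n": 15}}

```text
t: 22.8
tool_pos: [0.5706, 0.1432, 0.0952]
orientation: [2.147, 2.292, 0.002]
force: [-0.3, 0.0, 0.2]
opening: 0.0359
gripper_force: 0.0
```

```bash
python3 -c "
from h import *
e=np.array([-np.sin(YAW),np.cos(YAW)])
go([*(C2+.0368*e),.081])"
```

```text
t 22.8 tcp [0.5706 0.1432 0.0952] yaw_y 3.74 tool dxyz [-0.0003  0.0015  0.0142] tilt [ 0.     0.002 -1.   ] q [ 0.16  0.16  1.63 -0.    1.34  0.09]
```

Call:
{"fn": "pendant", "kwargs": {"deltas": [[[0.036,0,0.0015,0.01,0],[0.036,0,0,0.004,0],[0.012,0,0,0,0],[0.012,0,0,0,0],[0.012,0,0,0,0],[0.012,0,0,0,0]]], "clamp_n": 15}}

```text
t: 23.4
tool_pos: [0.5723, 0.1429, 0.0802]
orientation: [2.147, 2.291, 0.002]
force: [4.8, 0.2, -2.2]
opening: 0.0161
gripper_force: 15.0
```

Call:
{"fn": "pendant", "kwargs": {"deltas": [[[0.012,-0.002,0,-0.0018,0],[0.012,-0.0021,0,-0.0018,0],[0.012,-0.0021,0,-0.0017,0],[0.012,-0.0023,0,-0.0015,0],[0.012,-0.0023,0,-0.0014,0],[0.012,-0.0024,0,-0.0013,0],[0.012,0,0,0,0],[0.012,0,0,0,0]]]}}

```text
t: 24.2
tool_pos: [0.5732, 0.1299, 0.0895]
orientation: [2.147, 2.291, 0.003]
force: [6.8, 0.9, -4.7]
opening: 0.0158
gripper_force: 15.0
```

```bash
python3 -c "
from h import *
e=np.array([-np.sin(YAW),np.cos(YAW)])
go([*(C2+.0236*e),.0903])
wheel();wheel();wheel();wheel(name='top')"
```

```text
t 24.2 tcp [0.5732 0.1299 0.0895] yaw_y 3.72 tool dxyz [-0.0001 -0.0002 -0.0008] tilt [ 0.     0.002 -1.   ] q [0.14 0.17 1.64 0.   1.33 0.07]
scene t 24.25 [('red', 3, np.float64(8.4), np.float64(8.4), 51.8), ('yellow', 4, np.float64(-174.9), np.float64(5.1), 52.6)]
scene t 24.3 [('red', 3, np.float64(7.4), np.float64(7.4), 52.1), ('blue', 3, np.float64(96.4), np.float64(6.4), 52.3), ('yellow', 3, np.float64(-173.3), np.float64(6.7), 51.7)]
scene t 24.35 [('red', 3, np.float64(7.9), np.float64(7.9), 51.8), ('yellow', 4, np.float64(-174.9), np.float64(5.1), 52.7)]
top t 24.4 []
```

Call:
{"fn": "pendant", "kwargs": {"deltas": [[[0.012,0,0,0,0],[0.012,0,0,0,0],[0.012,0,0,0,0]]]}}

```text
t: 24.7
tool_pos: [0.5732, 0.1299, 0.0895]
orientation: [2.147, 2.292, 0.003]
force: [6.7, 1.0, -5.2]
opening: 0.0163
gripper_force: 15.0
```

```bash
python3 -c "
from plant import robot
print(robot.close_job())"
```

```text
the job is handed in; nothing more can be done
None
```

I handed the job in at 24.7 s with both caps pressed home and the fingers holding the wheel still (15 N) at red ≈ +6.6°, against about +6° worked out for heavy side straight down from its two roll-back stops; no verdict came back.

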